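# Unhook a filter paddle from a display peg and stand it in the rack

## Task

Take the green filter paddle off the sprung wire peg: slide it along the wire and lift it over the upturned tip by feel, always gently, because the wire must not be strained and nobody has measured how steeply its tip was bent. Then lower the paddle into the empty slot of the filter rack, let go only once it is in, and leave it standing fully home; do not disturb the other things.

Things in the scene. Friction and masses are not known exactly. Their poses are not given: they have to be found in the camera images.
- peg_stand: Fixed peg stand, origin centred under its 90 x 90 x 12 mm grey foot. A 25 mm column rises to 74 mm; from it a 4 mm steel wire goes straight up, bends and runs level towards the stand's -x (to the robot), its axis 170 mm above the origin, ending in an upturned tip 100 to 150 mm out. The wire is springy; more than 6 N strains it once the paddle has come to the bend or tip (15 N farther back); 2 N is enough to feel it.
- peg_bend (a point): Point on the wire's axis where the level run ends and the straight upturned tip, 50 mm long, begins; axes as the stand's (x back to the column). The tip's slope is not measured: anywhere from 8 to 46 degrees above level, different each time. Here the wire gives 1 mm for about 7 N, along the slanting line outward-and-down or inward-and-up.
- paddle_window (a point): Centre of the green filter paddle's hang window, 16 mm wide and 10 mm tall, through which the wire passes; 54 mm above the paddle's lower edge, 18 mm below its upper edge. At the start the paddle hangs on the level wire by the window's upper edge, faces square to the wire, the wire's axis 3 mm above this point.
- paddle_foot (a point): Middle of the paddle's lower edge, 54 mm below the window's centre; axes as the paddle's, z towards its top.
- filter_paddle: The green filter paddle: dark plate 3 mm thick (x), 40 wide (y), 72 tall (z), about 60 g, round green filter in its lower part; origin at the middle of its lower edge. Light finger grips on both side edges beside the window (8 mm thick, 20 mm tall, 40 mm apart outside): grip there across the width, so that wire and tip pass between the fingers.
- filter_rack: Fixed grey rack block, 100 (x) x 70 (y) x 30 mm, origin at the centre of its underside. Two slots 22 mm deep, each 7 mm (x) by 44 mm (y), their mouths chamfered by 1.5 mm: the empty one at x = -22 mm, the other at x = +22 mm holds another paddle.
- empty_slot (a point): Centre of the floor of the empty slot, 8 mm above the table and 22 mm below the rack's top; axes as the rack's: the slot is 7 mm wide along x and 44 mm long along y. Either face of the paddle may look to the robot.
- other_paddle_mid (a point): Middle of the amber paddle standing loose in the other slot, same shape and size (3 x 40 x 72 mm): leave it there.
- objective_mid (a point): Middle of a loose microscope objective, 35 mm across and 58 mm tall, a bystander.
- filter_cube_mid (a point): Middle of a loose black filter cube with a green window, 41 x 38 x 43 mm, a bystander.
- oil_bottle_mid (a point): Middle of a small loose bottle with a black cap, 28 mm across and 66 mm tall, a bystander.

How it is judged:
By the outcome, as a careful person would: the job done as asked, in the order asked, and still so for the second after the job is handed in, with the robot touching nothing.
It also fails if it takes over 72 s, if anything falls off the work surface, if the arm or the gripper's body presses on something with over 40 N, if the wrist force passes 120 N, or if a joint passes its speed limit or range.

## Robot

A 6-joint arm with a two-finger parallel gripper is mounted at the origin on a cart in front of the work surface, level with it; the furniture and walls round the work are solid. World frame = base frame: x ahead of the robot, y to its left, z up, the work surface at z = 0. Lengths are in m, angles in rad, forces in N, time in s.
With the tool pointing down it reaches from about 0.25 to 0.725 m from the base axis. Payload 4 kg.
Tool frame: the origin (TCP) lies midway between the tips of the shut fingers; the grasp point (between the pads) lies 19 mm behind it; z points along the fingers, y is the line along which they close (so a half turn about z gives the same grasp; the last joint's range is limited). The gripper opens to 85 mm and grips with 20 to 120 N. Pads are 22 mm wide; open, the fingers measure 114 mm over their backs; the gripper's body (76 mm by 85 mm) begins 54 mm behind the grasp point. The pads swing forward as they close: fully open they stand 13 mm farther back than shut.
Start: joints at [1.311, 0.241, 0.005, 1.335, 0, 1.571], TCP at [0.128, 0.483, 0.231] pointing down, gripper open.
Joint ranges: [-2.72, 2.72], [-1.05, 1.87], [-1.09, 1.28], [-1.99, 2.15], [-1.42, 1.44], [-3.14, 3.14]. Speed limits (rad/s): [2.79, 2.79, 3.14, 3.14, 3.14, 3.14].

## Interface

Orientations are given as a unit quaternion [x, y, z, w].
In Python, from workcell import bot gives the robot as it stands. The module is installed in compiled form; this text tells all that it offers.
- The arm moves only by the tool drive_tool, never from a script. Its arguments are lists of equal length, an entry for each row: "slide": the shift along the tool's x, y, z scaled (see below), a list of three; "rotation": the turn, a rotation vector about the tool's x, y, z scaled (see below), a list of three. A call has exactly 8 rows; each row is the pose to reach, as a shift and turn from the pose commanded when the call began, along the tool's axes at that moment; what a row does not reach only later rows make up. The controller multiplies each number of a shift by 250 mm and each number of a turn by 0.5 rad. A row lasts 1/8 s, in which the tool goes at most 62.5 mm and 10.7 degrees, less where a joint would pass 70% of its speed; a pose out of reach is approached as far as the arm can. A call with a number of a shift or a turn outside -1 to 1 is refused whole. A call with a gripper value outside its range is refused whole. "gripper" is the opening, from 0 (shut) to 1 (fully open), set as the call begins (left out, the last holds). The fingers move at their own pace and stop on an object; the grip force is fixed at half the most. Time passes only in rows, so rows that repeat a pose let the fingers close, or fill a call up. It gives the time, the measured TCP pose, the force, the opening and the grip force at its end, in the units of the state.
- bot.get_obs(): the state, without advancing time (a new reading comes with each control period).
- bot.camera(name): name is "side" or "top"; returns a dict with "image" (480x640x3 uint8, red, green, blue), "z_map" (480x640 float32, m along the optical axis (not along the pixel's ray), 0 where there is no reading), "camera_matrix" (3x3 intrinsics, pixels), "xyz" and "orientation" of the camera in the world. Camera axes: x right, y up, looking along -z (the intrinsics and any distortion apply to the point x, -y, -z); pixel columns grow to the right and rows downward; lengths in m; the calibration is good to about 2 mm. A picture is of the moment at which its call begins.
- bot.job_done(): hands the job in; it is judged then, once.
The state is a dict: "clock": time; "joint_pos": joint angles; "joint_vel": joint speeds; "tau": joint torques, N m; "eef_pos": TCP position; "tool_rot": TCP orientation; "ft_force": force on the tool from outside, world axes, zero at the start; "ft_torque": the same for the moment, N m; "grip_width": finger opening in m; "grasp_force": force on a finger pad.
Only numpy, scipy, OpenCV 4.12 (cv2) and the standard library are available. Lean on these libraries where they do the work, as an engineer would, in place of code of your own. Each camera call takes 0.05 s, during which the arm holds its last target. There are 200 camera calls.

## Working session

There is one attempt and no reset: what is moved stays moved. The work goes in short steps, Python scripts to look and compute and a tool call to move; the robot and the scene stay as the last step left them, time stands still between calls to the robot, and variables do not carry over. Pictures are saved under pics/ and viewed, at most 10 in all, crops included, and the job is handed in when it is done.

Besides the shell and the picture viewer there is one more tool, called by a JSON object that holds its "fn" and its "kwargs". drive_tool: Moves the arm, as the interface text tells. Shifts and turns lie within -1 to 1; 1 stands for 250 mm of shift or 0.5 rad of turn. Its arguments: {"type":"object","properties":{"slide":{"type":"array","items":{"type":"array","items":{"type":"number"}}},"rotation":{"type":"array","items":{"type":"array","items":{"type":"number"}}},"gripper":{"type":"number"}},"required":["slide","rotation"]}

```bash
mkdir -p pics; cat > h.py <<'E'
import numpy as np, cv2
from scipy.spatial.transform import Rotation as R
from workcell import bot
def cam(n):
    c=bot.camera(n); c['R']=R.from_quat(c['orientation']).as_matrix(); c['K']=np.array(c['camera_matrix']); c['xyz']=np.array(c['xyz']); return c
def pts(c):
    z=c['z_map']; v,u=np.mgrid[:480,:640]; K=c['K']
    p=np.stack([(u-K[0,2])/K[0,0]*z,-(v-K[1,2])/K[1,1]*z,-z],-1)
    return p@c['R'].T+c['xyz']
def ray(c,u,v):
    K=c['K']; d=np.array([(u-K[0,2])/K[0,0],-(v-K[1,2])/K[1,1],-1]); return c['R']@d
def plane(c,u,v,h):
    d=ray(c,u,v); return c['xyz']+d*(h-c['xyz'][2])/d[2]
E
python3 - <<'E'
from h import *
for n in('side','top'):
    c=cam(n); cv2.imwrite(f'pics/{n}0.png',c['image'][...,::-1]); np.savez(f'{n}0.npz',**c)
    print(n,c['xyz'],c['R'].round(3).tolist(),c['K'].tolist(),{k:0 for k in c})
print({k:np.round(v,3) for k,v in bot.get_obs().items()})
E
```

```text
side [0.18823829 0.48391104 0.59042728] [[-0.829, 0.325, -0.455], [-0.559, -0.462, 0.689], [0.014, 0.825, 0.565]] [[506.4680199112756, 0.0, 318.81343472933213], [0.0, 506.4680199112756, 244.55708168736774], [0.0, 0.0, 1.0]] {'image': 0, 'z_map': 0, 'camera_matrix': 0, 'xyz': 0, 'orientation': 0, 'R': 0, 'K': 0}
top [ 0.41407128 -0.10877679  1.00915947] [[0.016, 0.984, -0.177], [-1.0, 0.014, -0.011], [-0.009, 0.177, 0.984]] [[523.6516608768356, 0.0, 313.6285071813782], [0.0, 523.6516608768356, 235.48836722146848], [0.0, 0.0, 1.0]] {'image': 0, 'z_map': 0, 'camera_matrix': 0, 'xyz': 0, 'orientation': 0, 'R': 0, 'K': 0}
{'clock': np.float64(0.1), 'joint_pos': array([ 1.311,  0.241,  0.004,  1.335, -0.   ,  1.571]), 'joint_vel': array([ 0.   , -0.002,  0.003, -0.   , -0.002, -0.001]), 'tau': array([-2.0000e-03, -3.7314e+01,  2.5301e+01,  1.1000e-02, -0.0000e+00,
       -0.0000e+00]), 'eef_pos': array([0.128, 0.483, 0.231]), 'tool_rot': array([ 0.13 ,  0.992, -0.001, -0.   ]), 'ft_force': array([-0.324,  1.082, -0.265]), 'ft_torque': array([-0.002, -0.055, -0.028]), 'grasp_force': np.float64(0.0), 'grip_width': np.float64(0.085)}
```

View pics/side0.png

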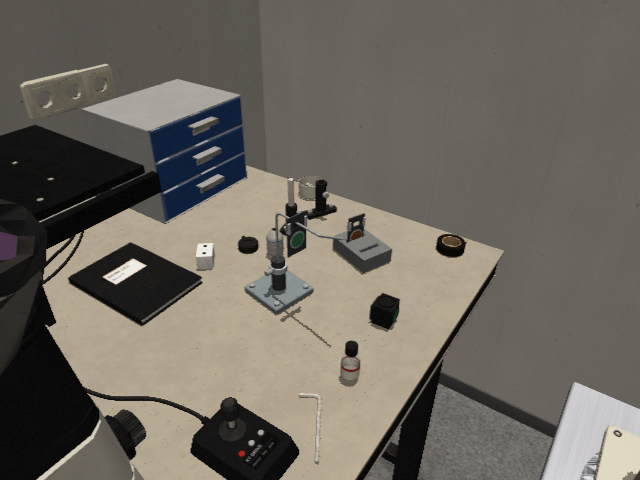

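View pics/top0.png

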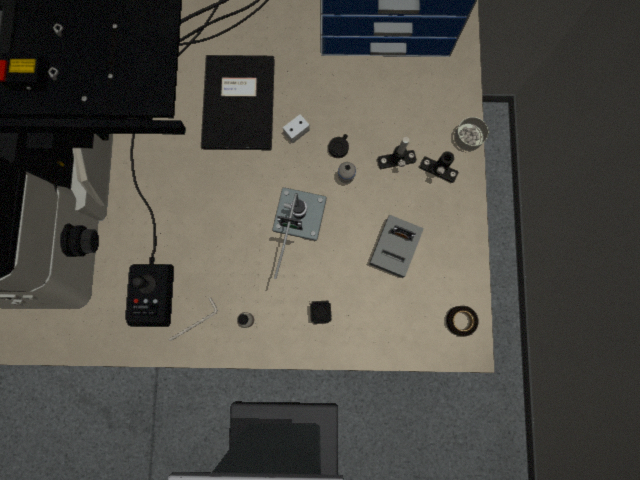

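The side view shows the stand at (280,290), the paddle at (297,235), the rack at (362,248), the cube at (385,310) and the bottle at (350,362). The top view shows the stand at (300,213), the wire running to a tip near (268,290), the rack at (396,246), the cube at (320,312), the bottle at (245,320) and the objective at (346,172).

```bash
python3 - <<'E'
from h import *
s=np.load('side0.npz');t=np.load('top0.npz')
a=cv2.resize(s['image'][170:320,230:430],(800,600),interpolation=cv2.INTER_CUBIC)
b=cv2.resize(t['image'][170:320,240:440],(800,600),interpolation=cv2.INTER_CUBIC)
cv2.imwrite('pics/s1.png',a[...,::-1]);cv2.imwrite('pics/t1.png',b[...,::-1])
for n,c in(('s',s),('t',t)):
    p=pts(c); print(n)
    q=[(289,224),(283,250),(280,270),(276,280),(268,290),(300,205),(283,195),(320,200),(317,237),(276,232),(396,240),(402,233),(346,170),(320,312),(245,320)] if n=='t' else [(297,235),(280,290),(362,248),(385,310),(350,362),(330,238),(300,218)]
    for u,v in q: print((u,v),p[v,u].round(3),c['z_map'][v,u])
E
```

```text
s
(297, 235) [ 0.589 -0.06   0.146] 0.8080336
(280, 290) [ 0.631 -0.063  0.012] 0.9045906
(362, 248) [ 0.564 -0.238  0.03 ] 0.9847128
(385, 310) [ 0.439 -0.095  0.038] 0.8244258
(350, 362) [0.426 0.038 0.043] 0.72468686
(330, 238) [ 0.516 -0.042  0.178] 0.7439997
(300, 218) [ 0.589 -0.068  0.174] 0.7969214
t
(289, 224) [ 0.582 -0.059  0.175] 0.85095966
(283, 250) [ 0.54  -0.05   0.171] 0.84795296
(280, 270) [ 0.526 -0.033  0.001] 1.0125624
(276, 280) [ 0.507 -0.026 -0.001] 1.011922
(268, 290) [ 0.487 -0.011  0.002] 1.0053618
(300, 205) [ 0.638 -0.072  0.075] 0.9596037
(283, 195) [ 0.673 -0.036  0.012] 1.0282406
(320, 200) [ 0.663 -0.109  0.016] 1.0212716
(317, 237) [ 0.59  -0.104  0.012] 1.0128524
(276, 232) [ 0.6   -0.023  0.004] 1.0235101
(396, 240) [ 0.584 -0.254  0.028] 0.99382526
(402, 233) [ 0.594 -0.262  0.048] 0.97573805
(346, 170) [ 0.711 -0.157  0.059] 0.98699784
(320, 312) [ 0.446 -0.111  0.042] 0.95782024
(245, 320) [0.429 0.022 0.068] 0.93016535
```

View pics/s1.png

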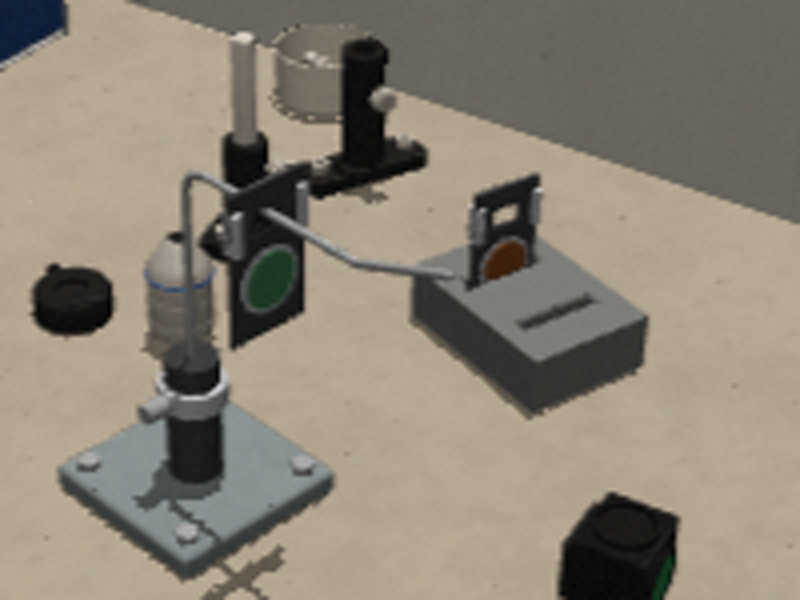

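View pics/t1.png

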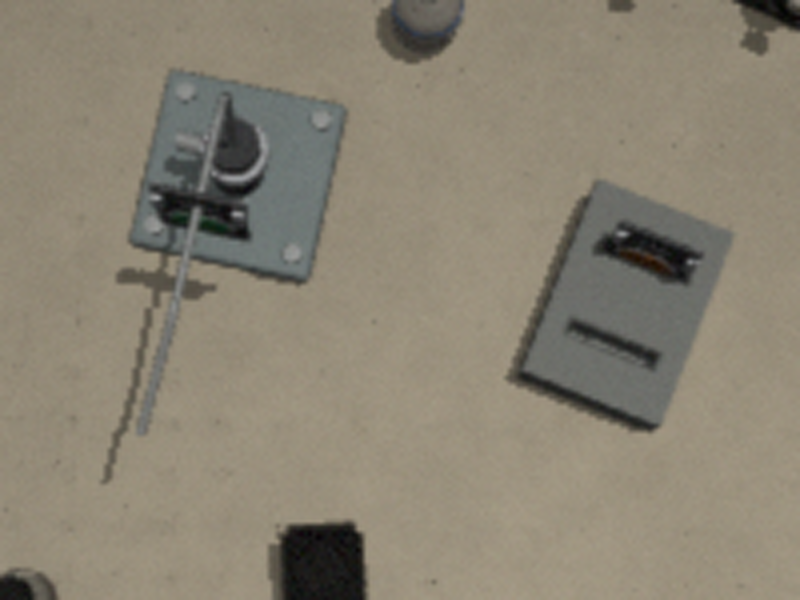

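The crops show, in full-image pixels: the level wire in the top view from (296,194) through the paddle at (289,222) to the bend at (284,245) and tip end at (275.5,278). In the side view the bend is at (318,235) and the tip end at (345.5,239). The empty slot is at top (393,255), with the amber paddle in the rear slot.

```bash
python3 - <<'E'
from h import *
s=np.load('side0.npz');t=np.load('top0.npz')
def f(x,y,ou,ov): return ou+(x+.5)/4-.5, ov+(y+.5)/4-.5
def tri(a,b):
    d1=ray(s,*f(*a,230,170));d2=ray(t,*f(*b,240,170))
    k=np.linalg.lstsq(np.stack([d1,-d2],1),t['xyz']-s['xyz'],rcond=None)[0]
    p=s['xyz']+k[0]*d1;q=t['xyz']+k[1]*d2
    return ((p+q)/2).round(4),np.linalg.norm(p-q).round(4)
bend=tri((352,262),(175,300));tip=tri((463,278),(143,432));print('bend',bend,'tip',tip)
d=tip[0]-bend[0];print('slope',np.degrees(np.arctan2(d[2],np.hypot(*d[:2]))),np.linalg.norm(d), 'yaw',np.degrees(np.arctan2(-d[1],-d[0])))
w0=plane(t,*f(226,97,240,170),.17);w1=plane(t,*f(175,300,240,170),.17);wp=plane(t,*f(197,212,240,170),.17);print('lvl',w0,w1,wp,np.degrees(np.arctan2(*(w0-w1)[[1,0]])))
for n,cr in (('foot',[(170,70),(345,106),(306,281),(131,243)]),):
    P=np.array([plane(t,*f(*x,240,170),.012) for x in cr]);print(n,P.mean(0),[np.linalg.norm(P[i]-P[i-1]).round(4) for i in range(4)])
    e=(P[0]-P[3])+(P[1]-P[2]);print('yaw',np.degrees(np.arctan2(e[1],e[0])))
P=np.array([plane(t,*f(*x,240,170),.03) for x in [(597,181),(732,233),(657,429),(521,374)]]);print('rack',P.round(4),P.mean(0),[np.linalg.norm(P[i]-P[i-1]).round(4) for i in range(4)])
e=(P[0]-P[3])+(P[1]-P[2]);print('yaw',np.degrees(np.arctan2(e[1],e[0])));y=np.arctan2(e[1],e[0]);print('slotpred',P.mean(0)[:2]-.022*np.array([np.cos(y),np.sin(y)]))
S=np.array([plane(t,*f(*x,240,170),.03) for x in [(570,320),(660,352),(656,368),(567,334)]]);print('slot meas',S.round(4),S.mean(0))
S=np.array([plane(s,*f(*x,230,170),.03) for x in [(517,322),(590,293),(598,301),(524,332)]]);print('slot side',S.round(4),S.mean(0))
S=np.array([plane(s,*f(*x,230,170),.03) for x in [(648,317),(537,361),(413,292)]]);print('rack side corners',S.round(4))
# paddle plane from depth
p=pts(s)[205:258,285:310].reshape(-1,3);m=(np.abs(p[:,0]-.59)<.02)&(np.abs(p[:,1]+.06)<.04)&(p[:,2]>.1)
q=p[m];q=q[(q[:,2]<.16)];c=q.mean(0);u,sv,vt=np.linalg.svd(q-c);print('paddle',len(q),c,vt[2],sv/len(q)**.5,q.min(0),q.max(0))
# paddle corners side
for z,x in ((None,None),):pass
for nm,a in (('TL',(226,207)),('TR',(311,163)),('BR',(302,312)),('BL',(232,347)),('gripL',(236,236)),('gripR',(302,200))):
    r=ray(s,*f(*a,230,170));k=((c-s['xyz'])@vt[2])/(r@vt[2]);print(nm,(s['xyz']+k*r).round(4))
E
```

```text
bend (array([ 0.547 , -0.0511,  0.1675]), np.float64(0.0051)) tip (array([ 0.4916, -0.0409,  0.1869]), np.float64(0.004))
slope 19.003296072752338 0.059578183926669054 yaw -10.432210646592596
lvl [ 0.63410099 -0.06898819  0.17      ] [ 0.54889074 -0.05012353  0.17      ] [ 0.5854671  -0.05817695  0.17      ] -12.483336171735798
foot [ 0.63676281 -0.06817951  0.012     ] [np.float64(0.0885), np.float64(0.088), np.float64(0.0891), np.float64(0.0869)]
yaw -11.18381390022193
rack [[ 0.6319 -0.2405  0.03  ]
 [ 0.6074 -0.3044  0.03  ]
 [ 0.5136 -0.2674  0.03  ]
 [ 0.5385 -0.204   0.03  ]] [ 0.57283851 -0.25407282  0.03      ] [np.float64(0.1003), np.float64(0.0683), np.float64(0.1009), np.float64(0.0682)]
yaw -21.436984711882133
slotpred [ 0.55236047 -0.24603231]
slot meas [[ 0.5645 -0.2272  0.03  ]
 [ 0.5499 -0.2694  0.03  ]
 [ 0.5423 -0.2674  0.03  ]
 [ 0.5578 -0.2257  0.03  ]] [ 0.55362249 -0.24739617  0.03      ]
slot side [[ 0.5655 -0.2281  0.03  ]
 [ 0.5485 -0.2706  0.03  ]
 [ 0.542  -0.2666  0.03  ]
 [ 0.5585 -0.2228  0.03  ]] [ 0.55360779 -0.24704736  0.03      ]
rack side corners [[ 0.5155 -0.2685  0.03  ]
 [ 0.5416 -0.2059  0.03  ]
 [ 0.6205 -0.2209  0.03  ]]
paddle 450 [ 0.58986189 -0.0573678   0.1365496 ] [ 0.97900821 -0.20370979  0.00672642] [0.01337765 0.01167749 0.0011592 ] [ 0.58404088 -0.07950082  0.11252521] [ 0.59895178 -0.0383015   0.15997577]
TL [ 0.5936 -0.0381  0.1813]
TR [ 0.5845 -0.0817  0.1829]
BR [ 0.5859 -0.0774  0.1132]
BL [ 0.5937 -0.0398  0.1144]
gripL [ 0.5927 -0.0428  0.166 ]
gripR [ 0.5855 -0.0771  0.1678]
```

```bash
python3 - <<'E'
from h import *
s=np.load('side0.npz');t=np.load('top0.npz')
P=np.concatenate([pts(c)[c['z_map']>0].reshape(-1,3) for c in(s,t)])
xs=np.arange(.05,.9,.05);ys=np.arange(.6,-.5,-.05)
print('y',ys.round(2))
for x in xs[::-1]:
    print(round(x,2),[int(100*P[m][:,2].max()) if (m:=(abs(P[:,0]-x)<.025)&(abs(P[:,1]-y)<.025)).any() else None for y in ys])
st=np.array([.6368,-.0682]);a=np.radians(-11.8);e=np.array([np.cos(a),np.sin(a)]);n=np.array([-e[1],e[0]])
for nm,c in(('s',s),('t',t)):
    p=pts(c).reshape(-1,3);d=p[:,:2]-st;X=d@e;Y=d@n
    m=(abs(Y)<.012)&(X<-.06)&(X>-.16)&(p[:,2]>.14)
    o=np.argsort(X[m]);print(nm,np.stack([X[m],Y[m],p[m][:,2]],1)[o].__mul__(1000).round(0).astype(int).tolist()[::3])
o=[bot.get_obs()['ft_force'] for _ in range(3)];print(np.round(o,2))
E
```

```text
y [ 0.6   0.55  0.5   0.45  0.4   0.35  0.3   0.25  0.2   0.15  0.1   0.05
 -0.   -0.05 -0.1  -0.15 -0.2  -0.25 -0.3  -0.35 -0.4  -0.45]
0.85 [None, None, None, None, 29, 31, 31, 30, 30, 30, 29, 1, 1, 3, 2, 0, 0, 0, 0, 0, 3, 3]
0.8 [None, None, None, None, None, 33, 33, 30, 30, 30, 30, 1, 1, 3, 3, 1, 0, 0, 0, 3, 3, 3]
0.75 [None, None, None, None, None, 33, 33, 30, 30, 30, 30, 1, 1, 0, 1, 5, 1, 11, 1, 8, 3, 0]
0.7 [None, None, None, None, 26, 29, 29, 29, 30, 30, 29, 0, 0, 1, 1, 6, 3, 0, 0, 8, 1, 0]
0.65 [None, None, None, None, 25, 27, 12, 0, 1, 0, 0, 0, 1, 17, 7, 0, 0, 3, 0, 0, 0, 0]
0.6 [None, None, None, None, None, 27, 11, 0, 1, 0, 0, 0, 1, 18, 18, 0, 3, 8, 8, 0, 0, 0]
0.55 [None, None, None, None, None, 31, 11, 3, 3, 1, 0, 0, 0, 17, 0, 0, 3, 3, 3, 0, 0, 0]
0.5 [None, None, None, 27, 38, 38, 0, 3, 9, 2, 0, 0, 0, 18, 0, 0, 0, 3, 0, 0, 0, 0]
0.45 [None, None, 4, 12, 45, 44, 0, 3, 3, 2, 0, 6, 7, 0, 4, 4, 0, 0, 0, 2, 2, 0]
0.4 [None, None, 0, 0, 0, 0, 0, 3, 3, 1, 0, 6, 6, 0, 0, 0, 0, 0, 0, 2, 2, 0]
0.35 [None, None, 0, 0, 0, 0, 0, 0, 0, 0, 0, 0, 0, 0, 0, 0, 0, 0, 0, 0, 0, 0]
0.3 [Non
[... 1391 characters left out ...]
1, 185], [-137, 1, 185], [-136, 0, 186], [-134, -1, 186], [-131, -2, 181], [-130, -2, 181], [-127, 1, 181], [-126, 1, 181], [-123, -2, 183], [-121, -1, 179], [-120, -2, 180], [-118, -2, 174], [-115, 1, 174], [-113, -1, 177], [-112, 2, 174], [-110, -2, 177], [-107, -2, 170], [-105, -2, 172], [-103, -1, 174], [-101, -1, 173], [-99, 0, 169], [-97, -1, 171], [-94, 1, 170], [-93, -1, 173], [-90, -2, 172], [-89, -1, 171], [-86, -2, 170], [-85, -2, 171], [-83, -1, 170], [-81, 1, 172], [-79, 1, 170], [-77, 0, 171], [-75, -1, 170], [-72, 1, 170], [-70, 0, 172], [-69, 0, 172], [-67, -1, 170], [-65, -2, 171], [-63, -2, 172], [-60, 0, 172]]
[[-0.32  1.08 -0.26]
 [-0.32  1.08 -0.26]
 [-0.32  1.08 -0.26]]
```

```bash
cat >> h.py <<'E'
def go(p,yawdeg):
    """yawdeg: heading of tool y; tool down"""
    o=bot.get_obs(); r=R.from_quat(o['tool_rot']); y=np.radians(yawdeg)
    ty=np.array([np.cos(y),np.sin(y),0]);tz=np.array([0,0,-1.]);T=R.from_matrix(np.stack([np.cross(ty,tz),ty,tz],1))
    print('t',o['clock'],'slide',(r.inv().apply(np.array(p)-o['eef_pos'])/.25).round(4),'rot',((r.inv()*T).as_rotvec()/.5).round(4),'F',np.round(o['ft_force'],2),np.round(o['eef_pos'],4))
E
python3 - <<'E'
from h import *
go([.25,.33,.27],78.2);go([.591,-.0588,.25],78.2)
E
```

```text
t 0.1 slide [-0.6273 -0.4654 -0.1571] rot [-3.800e-03 -1.000e-04 -1.077e-01] F [-0.32  1.08 -0.26] [0.1283 0.4827 0.2305]
t 0.1 slide [-2.3451 -1.6178 -0.0749] rot [-3.800e-03 -1.000e-04 -1.077e-01] F [-0.32  1.08 -0.26] [0.1283 0.4827 0.2305]
```

{"fn": "drive_tool", "kwargs": {"slide": [[-0.06,-0.04,-0.02],[-0.2,-0.14,-0.04],[-0.34,-0.24,-0.06],[-0.49,-0.34,-0.08],[-0.63,-0.44,-0.1],[-0.78,-0.54,-0.1],[-0.9,-0.62,-0.1],[-0.98,-0.68,-0.1]], "rotation": [[0,0,0],[0,0,-0.02],[0,0,-0.04],[0,0,-0.06],[0,0,-0.08],[0,0,-0.1],[0,0,-0.108],[0,0,-0.108]], "gripper": 1}}

```text
clock: 1.1
eef_pos: [0.3224, 0.2536, 0.2566]
tool_rot: [0.104, 0.995, -0.0, 0.0]
ft_force: [0.4, -0.1, 0.9]
grip_width: 0.0854
grasp_force: 0.0
```

{"fn": "drive_tool", "kwargs": {"slide": [[-0.06,-0.04,0],[-0.2,-0.13,0],[-0.34,-0.22,0],[-0.49,-0.31,0],[-0.63,-0.4,0],[-0.78,-0.48,0],[-0.9,-0.53,0],[-0.95,-0.56,0]], "rotation": [[0,0,0],[0,0,0],[0,0,0],[0,0,0],[0,0,0],[0,0,0],[0,0,0],[0,0,0]]}}

```text
clock: 2.1
eef_pos: [0.526, 0.0684, 0.2562]
tool_rot: [0.104, 0.995, -0.0, -0.0]
ft_force: [0.1, 0.7, -0.1]
grip_width: 0.0853
grasp_force: 0.0
```

```bash
python3 -c "
from h import *
go([.591,-.0588,.25],78.2)"
```

```text
t 2.1 slide [-0.3597 -0.4442  0.0246] rot [-0.0007 -0.001  -0.0044] F [ 0.14  0.67 -0.08] [0.526  0.0684 0.2562]
```

{"fn": "drive_tool", "kwargs": {"slide": [[-0.08,-0.1,0],[-0.18,-0.22,0],[-0.28,-0.34,0],[-0.34,-0.42,0],[-0.36,-0.444,0.02],[-0.36,-0.444,0.02],[-0.36,-0.444,0.02],[-0.36,-0.444,0.02]], "rotation": [[0,0,0],[0,0,-0.004],[0,0,-0.004],[0,0,-0.004],[0,0,-0.004],[0,0,-0.004],[0,0,-0.004],[0,0,-0.004]]}}

```text
clock: 3.1
eef_pos: [0.5906, -0.0556, 0.2517]
tool_rot: [0.101, 0.995, 0.0, 0.0]
ft_force: [0.2, 0.1, 0.3]
grip_width: 0.0851
grasp_force: 0.0
```

```bash
python3 -c "
from h import *
go([.591,-.0588,.145],78.2)
c=cam('top');cv2.imwrite('pics/t2.png',cv2.resize(c['image'][150:310,200:413],(798,600),interpolation=cv2.INTER_CUBIC)[...,::-1])"
```

```text
t 3.1 slide [-0.004  -0.0122  0.4267] rot [0.0003 0.0005 0.0073] F [0.16 0.14 0.29] [ 0.5906 -0.0556  0.2517]
```

View pics/t2.png

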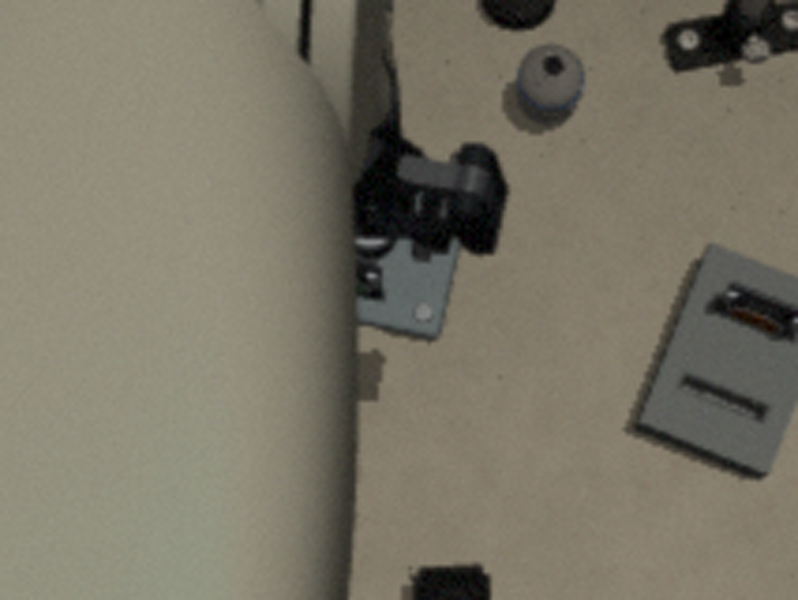

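The arm hides the paddle from above, but the right finger stands beside its right grip. I'll descend most of the way and check.

{"fn": "drive_tool", "kwargs": {"slide": [[-0.004,-0.012,0.02],[-0.004,-0.012,0.08],[-0.004,-0.012,0.16],[-0.004,-0.012,0.24],[-0.004,-0.012,0.32],[-0.004,-0.012,0.38],[-0.004,-0.012,0.42],[-0.004,-0.012,0.427]], "rotation": [[0,0,0.004],[0,0,0.007],[0,0,0.007],[0,0,0.007],[0,0,0.007],[0,0,0.007],[0,0,0.007],[0,0,0.007]]}}

```text
clock: 4.15
eef_pos: [0.5908, -0.0598, 0.1437]
tool_rot: [0.103, 0.995, -0.0, -0.001]
ft_force: [0.7, -0.3, 0.1]
grip_width: 0.0855
grasp_force: 0.0
```

```bash
python3 -c "
from h import *
go([.591,-.0588,.145],78.2)
c=cam('side');cv2.imwrite('pics/s2.png',cv2.resize(c['image'][170:320,230:430],(800,600),interpolation=cv2.INTER_CUBIC)[...,::-1])"
```

```text
t 4.15 slide [-0.0001  0.0039 -0.0052] rot [-0.0004 -0.0028 -0.0028] F [ 0.75 -0.29  0.13] [ 0.5908 -0.0598  0.1437]
```

View pics/s2.png

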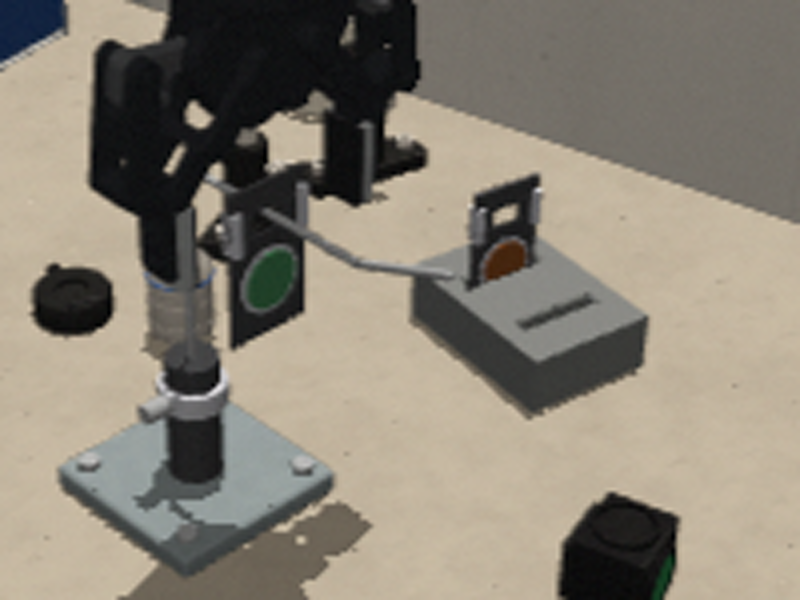

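Fingers straddle the paddle symmetrically (tips near (185,275) and (352,195), grips at (236,236) and (302,200)). Now I'll close.

{"fn": "drive_tool", "kwargs": {"slide": [[0,0,0],[0,0,0],[0,0,0],[0,0,0],[0,0,0],[0,0,0],[0,0,0],[0,0,0]], "rotation": [[0,0,0],[0,0,0],[0,0,0],[0,0,0],[0,0,0],[0,0,0],[0,0,0],[0,0,0]], "gripper": 0.3}}

```text
clock: 5.2
eef_pos: [0.5916, -0.0597, 0.145]
tool_rot: [0.103, 0.995, 0.0, 0.001]
ft_force: [1.3, 0.8, 3.7]
grip_width: 0.0387
grasp_force: 60.0
```

```bash
python3 -c "
from h import *
o=bot.get_obs();print(o['clock'],o['ft_force'],o['ft_torque'],o['grip_width'],o['grasp_force'],o['eef_pos'])
c=cam('side');np.savez('side3.npz',**c);cv2.imwrite('pics/s3.png',cv2.resize(c['image'][170:320,230:430],(800,600),interpolation=cv2.INTER_CUBIC)[...,::-1])"
```

```text
5.2 [1.34997274 0.76111588 3.72282084] [ 0.22268191 -0.16214415 -0.01908818] 0.03872435385558443 60.03959879279137 [ 0.59160718 -0.0597069   0.14497947]
```

View pics/s3.png

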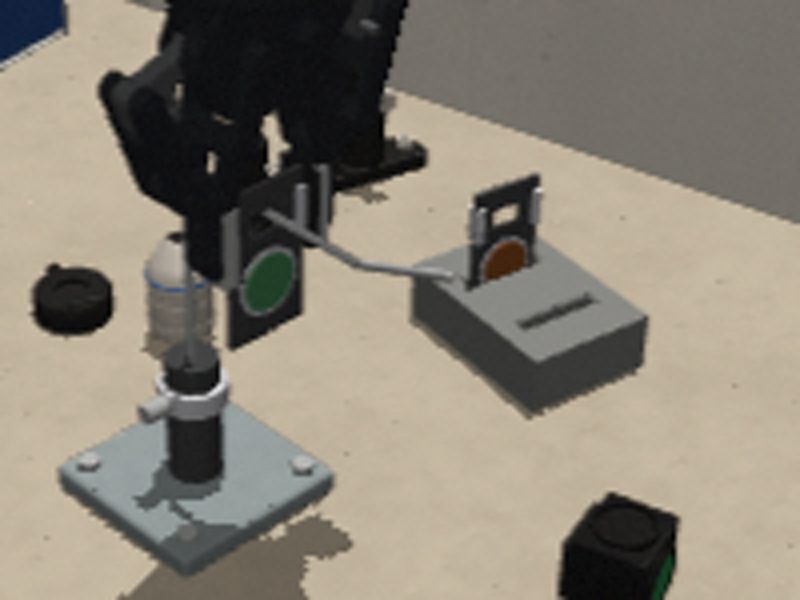

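Paddle gripped (width 38.7 mm, 60 N), and the wire is visible through its window. The closing fingers press it down slightly (3.7 N). I'll lift 3.5 mm to centre the window.

{"fn": "drive_tool", "kwargs": {"slide": [[0,0,-0.003],[0,0,-0.006],[0,0,-0.009],[0,0,-0.012],[0,0,-0.014],[0,0,-0.014],[0,0,-0.014],[0,0,-0.014]], "rotation": [[0,0,0],[0,0,0],[0,0,0],[0,0,0],[0,0,0],[0,0,0],[0,0,0],[0,0,0]]}}

```text
clock: 6.25
eef_pos: [0.5912, -0.0598, 0.148]
tool_rot: [0.103, 0.995, -0.0, -0.0]
ft_force: [0.4, 0.2, -0.8]
grip_width: 0.0391
grasp_force: 60.2
```

```bash
python3 -c "
from h import *
o=bot.get_obs();print(o['clock'],o['ft_force'],o['ft_torque'],o['grip_width'],o['grasp_force'],o['eef_pos'])
X=R.from_quat(o['tool_rot']).as_matrix();print(X.round(4))"
```

```text
6.25 [ 0.35042955  0.24335107 -0.78709484] [-0.00197187  0.03030879  0.0100122 ] 0.03907758986561494 60.16418717801571 [ 0.59118545 -0.05979297  0.14804101]
[[-9.786e-01  2.058e-01 -1.000e-04]
 [ 2.058e-01  9.786e-01 -0.000e+00]
 [ 1.000e-04 -0.000e+00 -1.000e+00]]
```

{"fn": "drive_tool", "kwargs": {"slide": [[0.01,0,0],[0.035,0,0],[0.065,0,0],[0.095,0,0],[0.125,0,0],[0.145,0,0],[0.16,0,0],[0.16,0,0]], "rotation": [[0,0,0],[0,0,0],[0,0,0],[0,0,0],[0,0,0],[0,0,0],[0,0,0],[0,0,0]]}}

```text
clock: 7.25
eef_pos: [0.5519, -0.0515, 0.1482]
tool_rot: [0.103, 0.995, -0.0, 0.0]
ft_force: [-0.1, 0.6, -0.9]
grip_width: 0.0386
grasp_force: 60.2
```

```bash
cat >> h.py <<'E'
def st():
    o=bot.get_obs(); d=o['eef_pos'][:2]-np.array([.6368,-.0682]); a=np.radians(-11.8); e=np.array([np.cos(a),np.sin(a)]); n=np.array([-e[1],e[0]])
    f=o['ft_force']; print('t',round(float(o['clock']),2),'X,Y,winZ mm',(1000*np.array([d@e,d@n,o['eef_pos'][2]+.022])).round(1),'Fx,Fy,Fz',np.round([f[:2]@e,f[:2]@n,f[2]],2),'M',np.round(o['ft_torque'],3),o['grip_width'])
E
python3 -c "
from h import *
st()"
```

```text
t 7.25 X,Y,winZ mm [-86.5  -1.  170.2] Fx,Fy,Fz [-0.23  0.54 -0.88] M [-0.015 -0.053 -0.021] 0.03862103548082289
```

{"fn": "drive_tool", "kwargs": {"slide": [[0.01,0,0],[0.02,0,0],[0.03,0,0],[0.045,0,0],[0.055,0,-0.001],[0.065,0,-0.004],[0.08,0,-0.008],[0.08,0,-0.008]], "rotation": [[0,0,0],[0,0,0],[0,0,0],[0,0,0],[0,0,0],[0,0,0],[0,0,0],[0,0,0]]}}

```text
clock: 8.25
eef_pos: [0.5323, -0.0474, 0.1503]
tool_rot: [0.103, 0.995, 0.0, 0.0]
ft_force: [0.1, 0.6, -0.6]
grip_width: 0.039
grasp_force: 60.2
```

```bash
python3 -c "
from h import *
st()"
```

```text
t 8.25 X,Y,winZ mm [-106.5   -1.   172.3] Fx,Fy,Fz [ 0.    0.61 -0.56] M [-0.034  0.02   0.039] 0.03898117471148633
```

{"fn": "drive_tool", "kwargs": {"slide": [[0.005,0,-0.002],[0.01,0,-0.004],[0.015,0,-0.006],[0.02,0,-0.0075],[0.026,0,-0.0095],[0.032,0,-0.0115],[0.036,0,-0.013],[0.036,0,-0.013]], "rotation": [[0,0,0],[0,0,0],[0,0,0],[0,0,0],[0,0,0],[0,0,0],[0,0,0],[0,0,0]]}}

```text
clock: 9.25
eef_pos: [0.5237, -0.0456, 0.1534]
tool_rot: [0.103, 0.995, 0.0, 0.0]
ft_force: [-0.6, 0.5, -0.6]
grip_width: 0.039
grasp_force: 60.2
```

```bash
python3 -c "
from h import *
st()"
```

```text
t 9.25 X,Y,winZ mm [-115.4   -1.   175.4] Fx,Fy,Fz [-0.68  0.32 -0.59] M [-0.003 -0.009  0.06 ] 0.03902888807232765
```

{"fn": "drive_tool", "kwargs": {"slide": [[0.005,0,-0.002],[0.01,0,-0.004],[0.015,0,-0.006],[0.02,0,-0.0075],[0.026,0,-0.0095],[0.032,0,-0.0115],[0.036,0,-0.013],[0.036,0,-0.013]], "rotation": [[0,0,0],[0,0,0],[0,0,0],[0,0,0],[0,0,0],[0,0,0],[0,0,0],[0,0,0]]}}

```text
clock: 10.25
eef_pos: [0.5148, -0.0437, 0.1566]
tool_rot: [0.103, 0.995, -0.0, 0.0]
ft_force: [0.2, 0.5, -0.9]
grip_width: 0.0388
grasp_force: 60.2
```

```bash
python3 -c "
from h import *
st()"
```

```text
t 10.25 X,Y,winZ mm [-124.4   -1.   178.6] Fx,Fy,Fz [ 0.09  0.57 -0.91] M [0.029 0.017 0.011] 0.038840356724619315
```

Still free. I'll probe upward gently for the window's lower edge.

{"fn": "drive_tool", "kwargs": {"slide": [[0,0,-0.001],[0,0,-0.002],[0,0,-0.003],[0,0,-0.004],[0,0,-0.005],[0,0,-0.006],[0,0,-0.006],[0,0,-0.006]], "rotation": [[0,0,0],[0,0,0],[0,0,0],[0,0,0],[0,0,0],[0,0,0],[0,0,0],[0,0,0]]}}

```text
clock: 11.25
eef_pos: [0.5149, -0.0437, 0.1581]
tool_rot: [0.103, 0.995, -0.0, 0.0]
ft_force: [-0.2, -0.2, -0.8]
grip_width: 0.0388
grasp_force: 60.2
```

```bash
python3 -c "
from h import *
st()"
```

```text
t 11.25 X,Y,winZ mm [-124.3   -1.   180.1] Fx,Fy,Fz [-0.17 -0.27 -0.76] M [0.002 0.04  0.041] 0.038761340021067583
```

{"fn": "drive_tool", "kwargs": {"slide": [[0,0,-0.001],[0,0,-0.001],[0,0,-0.002],[0,0,-0.002],[0,0,-0.003],[0,0,-0.003],[0,0,-0.003],[0,0,-0.003]], "rotation": [[0,0,0],[0,0,0],[0,0,0],[0,0,0],[0,0,0],[0,0,0],[0,0,0],[0,0,0]]}}

```text
clock: 12.25
eef_pos: [0.5149, -0.0437, 0.1588]
tool_rot: [0.103, 0.995, -0.0, -0.0]
ft_force: [0.0, 0.2, -0.0]
grip_width: 0.0391
grasp_force: 60.2
```

```bash
python3 -c "
from h import *
st()"
```

```text
t 12.25 X,Y,winZ mm [-124.4   -1.   180.8] Fx,Fy,Fz [-0.    0.17 -0.  ] M [-0.007 -0.01  -0.023] 0.03910150333654652
```

{"fn": "drive_tool", "kwargs": {"slide": [[0,0,-0.001],[0,0,-0.001],[0,0,-0.002],[0,0,-0.002],[0,0,-0.003],[0,0,-0.003],[0,0,-0.003],[0,0,-0.003]], "rotation": [[0,0,0],[0,0,0],[0,0,0],[0,0,0],[0,0,0],[0,0,0],[0,0,0],[0,0,0]]}}

```text
clock: 13.25
eef_pos: [0.5149, -0.0437, 0.1595]
tool_rot: [0.103, 0.995, 0.0, -0.0]
ft_force: [0.6, 0.1, -1.2]
grip_width: 0.039
grasp_force: 60.2
```

```bash
python3 -c "
from h import *
st()"
```

```text
t 13.25 X,Y,winZ mm [-124.4   -1.   181.5] Fx,Fy,Fz [ 0.53  0.22 -1.19] M [-0.021 -0.041 -0.018] 0.03897825111247122
```

{"fn": "drive_tool", "kwargs": {"slide": [[0,0,-0.001],[0,0,-0.001],[0,0,-0.002],[0,0,-0.002],[0,0,-0.002],[0,0,-0.002],[0,0,-0.002],[0,0,-0.002]], "rotation": [[0,0,0],[0,0,0],[0,0,0],[0,0,0],[0,0,0],[0,0,0],[0,0,0],[0,0,0]]}}

```text
clock: 14.25
eef_pos: [0.5149, -0.0437, 0.16]
tool_rot: [0.103, 0.995, -0.0, -0.0]
ft_force: [0.2, -0.1, -0.6]
grip_width: 0.0392
grasp_force: 60.2
```

```bash
python3 -c "
from h import *
st()"
```

```text
t 14.25 X,Y,winZ mm [-124.4   -1.   182. ] Fx,Fy,Fz [ 0.19 -0.1  -0.58] M [-0.016  0.032  0.059] 0.03916943598705594
```

{"fn": "drive_tool", "kwargs": {"slide": [[0.005,0,0],[0.01,0,0],[0.015,0,0],[0.02,0,0],[0.026,0,-0.002],[0.032,0,-0.004],[0.032,0,-0.004],[0.032,0,-0.004]], "rotation": [[0,0,0],[0,0,0],[0,0,0],[0,0,0],[0,0,0],[0,0,0],[0,0,0],[0,0,0]]}}

```text
clock: 15.25
eef_pos: [0.5071, -0.042, 0.1611]
tool_rot: [0.103, 0.995, 0.0, 0.0]
ft_force: [-0.3, 0.1, -0.8]
grip_width: 0.0388
grasp_force: 60.2
```

```bash
python3 -c "
from h import *
st()"
```

```text
t 15.25 X,Y,winZ mm [-132.3   -0.9  183.1] Fx,Fy,Fz [-0.35 -0.01 -0.79] M [-0.075 -0.008 -0.011] 0.038754638164954905
```

{"fn": "drive_tool", "kwargs": {"slide": [[0.005,0,-0.001],[0.01,0,-0.002],[0.015,0,-0.004],[0.02,0,-0.005],[0.026,0,-0.007],[0.032,0,-0.009],[0.032,0,-0.009],[0.032,0,-0.009]], "rotation": [[0,0,0],[0,0,0],[0,0,0],[0,0,0],[0,0,0],[0,0,0],[0,0,0],[0,0,0]]}}

```text
clock: 16.25
eef_pos: [0.4993, -0.0404, 0.1634]
tool_rot: [0.103, 0.995, -0.0, 0.0]
ft_force: [-0.5, 1.1, -0.9]
grip_width: 0.0392
grasp_force: 60.2
```

```bash
python3 -c "
from h import *
st()"
```

```text
t 16.25 X,Y,winZ mm [-140.3   -0.9  185.4] Fx,Fy,Fz [-0.71  1.02 -0.9 ] M [-0.034 -0.069  0.048] 0.03917811707391834
```

{"fn": "drive_tool", "kwargs": {"slide": [[0.005,0,-0.001],[0.01,0,-0.003],[0.016,0,-0.005],[0.022,0,-0.007],[0.028,0,-0.009],[0.035,0,-0.012],[0.042,0,-0.015],[0.042,0,-0.015]], "rotation": [[0,0,0],[0,0,0],[0,0,0],[0,0,0],[0,0,0],[0,0,0],[0,0,0],[0,0,0]]}}

```text
clock: 17.25
eef_pos: [0.4889, -0.0382, 0.1672]
tool_rot: [0.103, 0.995, 0.0, 0.0]
ft_force: [-0.0, 0.4, 0.1]
grip_width: 0.0392
grasp_force: 60.2
```

```bash
python3 -c "
from h import *
st()
c=cam('side');np.savez('side4.npz',**c);cv2.imwrite('pics/s4.png',cv2.resize(c['image'][170:320,230:430],(800,600),interpolation=cv2.INTER_CUBIC)[...,::-1])"
```

```text
t 17.25 X,Y,winZ mm [-150.9   -0.9  189.2] Fx,Fy,Fz [-0.13  0.41  0.13] M [ 0.016 -0.034  0.012] 0.03916275785929667
```

View pics/s4.png

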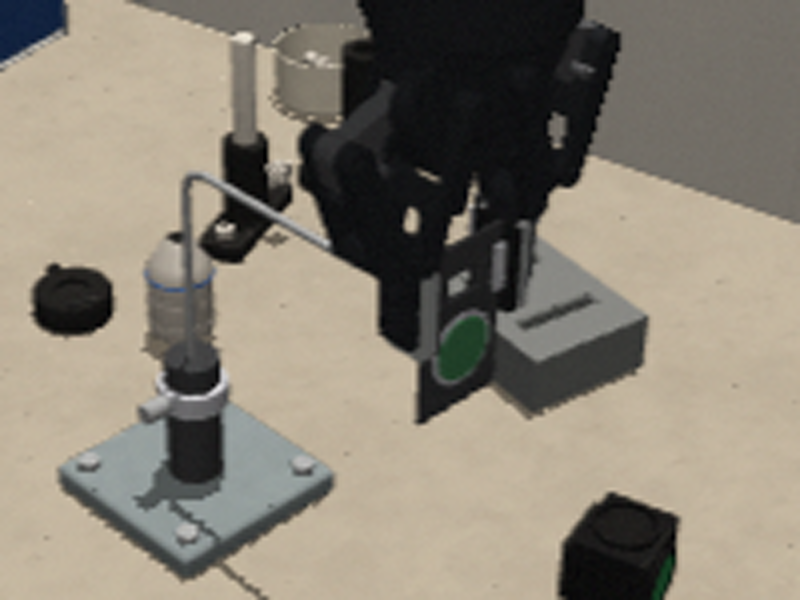

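The tip no longer sticks out of the window at (459,280), so the paddle is off the end or nearly so. I'll continue along the slope, slowly first.

{"fn": "drive_tool", "kwargs": {"slide": [[0.008,0,-0.003],[0.016,0,-0.006],[0.024,0,-0.009],[0.04,0,-0.014],[0.07,0,-0.025],[0.11,0,-0.04],[0.16,0,-0.058],[0.2,0,-0.07]], "rotation": [[0,0,0],[0,0,0],[0,0,0],[0,0,0],[0,0,0],[0,0,0],[0,0,0],[0,0,0]]}}

```text
clock: 18.3
eef_pos: [0.4391, -0.0278, 0.185]
tool_rot: [0.103, 0.995, 0.0, 0.0]
ft_force: [-0.0, 0.2, -1.1]
grip_width: 0.0388
grasp_force: 60.2
```

```bash
python3 -c "
from h import *
st(); go([.552,-.246,.21],68.5)"
```

```text
t 18.3 X,Y,winZ mm [-201.8   -0.9  207. ] Fx,Fy,Fz [-0.06  0.15 -1.09] M [ 0.016 -0.019  0.012] 0.03878815490777997
t 18.3 slide [-0.6216 -0.7613 -0.0997] rot [3.00e-04 7.00e-04 3.36e-01] F [-0.03  0.16 -1.09] [ 0.4391 -0.0278  0.185 ]
```

{"fn": "drive_tool", "kwargs": {"slide": [[0,-0.08,-0.02],[0,-0.22,-0.04],[-0.05,-0.36,-0.06],[-0.15,-0.48,-0.06],[-0.28,-0.58,-0.06],[-0.43,-0.68,-0.06],[-0.55,-0.74,-0.06],[-0.62,-0.76,-0.06]], "rotation": [[0,0,0],[0,0,0.05],[0,0,0.1],[0,0,0.15],[0,0,0.2],[0,0,0.26],[0,0,0.32],[0,0,0.336]]}}

```text
clock: 19.3
eef_pos: [0.5532, -0.247, 0.1993]
tool_rot: [0.187, 0.982, -0.0, 0.0]
ft_force: [0.2, 0.4, -0.7]
grip_width: 0.0388
grasp_force: 60.2
```

```bash
python3 -c "
from h import *
go([.553,-.2468,.10],68.5)"
```

```text
t 19.3 slide [0.0012 0.0004 0.3972] rot [-0.0002  0.0001 -0.0034] F [ 0.17  0.43 -0.74] [ 0.5532 -0.247   0.1993]
```

{"fn": "drive_tool", "kwargs": {"slide": [[0,0,0.03],[0,0,0.1],[0,0,0.2],[0,0,0.3],[0,0,0.4],[0,0,0.47],[0,0,0.5],[0,0,0.5]], "rotation": [[0,0,0],[0,0,0],[0,0,0],[0,0,0],[0,0,0],[0,0,0],[0,0,0],[0,0,0]]}}

```text
clock: 20.3
eef_pos: [0.5518, -0.2452, 0.0744]
tool_rot: [0.186, 0.982, 0.0, -0.001]
ft_force: [0.6, -0.6, 0.3]
grip_width: 0.0389
grasp_force: 60.3
```

```bash
python3 -c "
from h import *
go([.553,-.2468,.04],68.5)
c=cam('side');np.savez('side5.npz',**c)
cv2.imwrite('pics/s5.png',cv2.resize(c['image'][200:290,310:430],(800,600),interpolation=cv2.INTER_CUBIC)[...,::-1])"
```

```text
t 20.3 slide [-0.0069 -0.004   0.1374] rot [ 0.0001 -0.0026  0.0005] F [ 0.6  -0.57  0.25] [ 0.5518 -0.2452  0.0744]
```

View pics/s5.png

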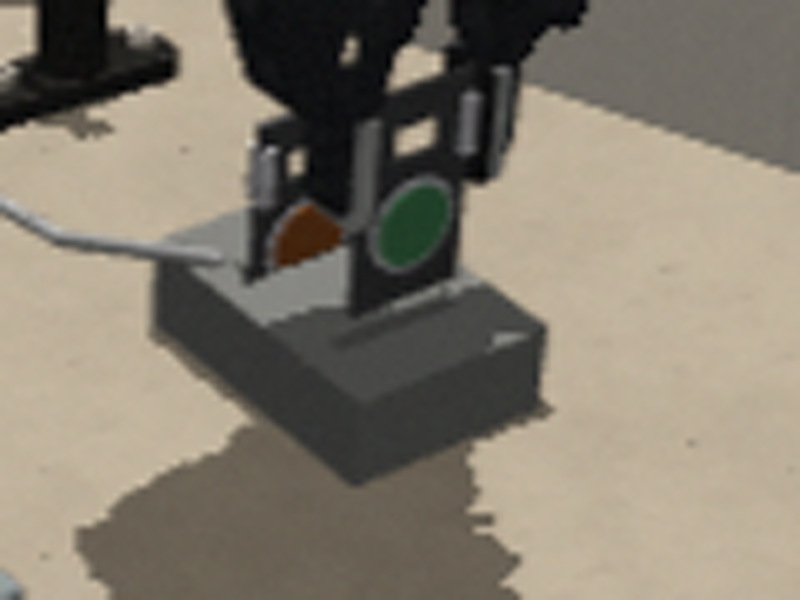

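The paddle hangs over the empty slot, its lower corners near crop (350,316) and (460,277), with the slot mouth just below and in front.

```bash
python3 - <<'E'
from h import *
s=np.load('side5.npz');o=bot.get_obs();print(o['eef_pos'],o['ft_force'].round(2))
def f(x,y): return 310+(x+.5)/6.667-.5,200+(y+.5)/6.667-.5
for h in(.0405,.0425,.0445):
    A=plane(s,*f(350,317),h);B=plane(s,*f(461,278),h);m=(A+B)/2;print(h,A.round(4),B.round(4),np.linalg.norm(A-B).round(4),m.round(4),np.degrees(np.arctan2(*(A-B)[[1,0]])))
# paddle plane by depth
p=pts(s).reshape(-1,3);a=np.radians(-21.5);e=np.array([np.cos(a),np.sin(a)]);n=np.array([-e[1],e[0]])
d=p[:,:2]-o['eef_pos'][:2];X=d@e;Y=d@n
m=(abs(X)<.008)&(abs(Y)<.018)&(p[:,2]>.045)&(p[:,2]<.085);print(m.sum(),np.median(X[m]),np.polyfit(p[m][:,2],X[m],1),np.polyfit(Y[m],X[m],1))
z=p[(abs(X)<.006)&(abs(Y)<.022)][:,2];print(z.min(),z.max())
# slot edge in depth/prior image
s0=np.load('side0.npz');g=s0['image'][235:260,350:385].astype(int).sum(2)
t=np.load('top0.npz')
for c,(r0,r1,c0,c1) in((s0,(240,256,355,384)),(t,(246,265,378,410))):
    g=c['image'][r0:r1,c0:c1].astype(int).mean(2);v,u=np.nonzero(g<0.72*np.median(g));w=(0.72*np.median(g)-g[v,u])
    Q=np.array([plane(c,u_+c0,v_+r0,.03)for u_,v_ in zip(u,v)]);k=np.abs(Q[:,:2]-[.553,-.2468]).max(1)<.026;Q=Q[k];print(len(Q),Q.mean(0).round(4),(Q.max(0)-Q.min(0)).round(3))
E
```

```text
[ 0.55247668 -0.24561108  0.07506397] [-1.12  0.12 -0.33]
0.0405 [ 0.5584 -0.227   0.0405] [ 0.5419 -0.2631  0.0405] 0.0397 [ 0.5502 -0.2451  0.0405] 65.39994723187576
0.0425 [ 0.5571 -0.2244  0.0425] [ 0.5406 -0.2604  0.0425] 0.0396 [ 0.5489 -0.2424  0.0425] 65.39994723187561
0.0445 [ 0.5557 -0.2218  0.0445] [ 0.5393 -0.2577  0.0445] 0.0394 [ 0.5475 -0.2398  0.0445] 65.39994723187584
235 -0.003097217301325035 [-0.01467439 -0.0022067 ] [-0.01928869 -0.00317159]
0.02623147138189008 0.3432356163230948
55 [ 0.5522 -0.2467  0.03  ] [0.037 0.042 0.   ]
83 [ 0.5543 -0.248   0.03  ] [0.02  0.041 0.   ]
```

{"fn": "drive_tool", "kwargs": {"slide": [[-0.002,-0.001,0.004],[-0.004,-0.002,0.01],[-0.006,-0.003,0.018],[-0.008,-0.004,0.026],[-0.008,-0.004,0.032],[-0.008,-0.004,0.034],[-0.008,-0.004,0.034],[-0.008,-0.004,0.034]], "rotation": [[0,0,0],[0,0,0],[0,0,0],[0,0,0],[0,0,0],[0,0,0],[0,0,0],[0,0,0]]}}

```text
clock: 21.35
eef_pos: [0.5541, -0.2475, 0.0661]
tool_rot: [0.187, 0.982, -0.0, 0.0]
ft_force: [0.3, 0.8, -0.1]
grip_width: 0.0389
grasp_force: 60.2
```

```bash
python3 -c "
from h import *
go([.553,-.2468,.04],68.5)
c=cam('side');np.savez('side6.npz',**c)
cv2.imwrite('pics/s6.png',cv2.resize(c['image'][225:270,340:400],(800,600),interpolation=cv2.INTER_CUBIC)[...,::-1])"
```

```text
t 21.35 slide [0.0053 0.0009 0.1045] rot [ 0.      0.0002 -0.0001] F [ 0.34  0.81 -0.11] [ 0.5541 -0.2475  0.0661]
```

View pics/s6.png

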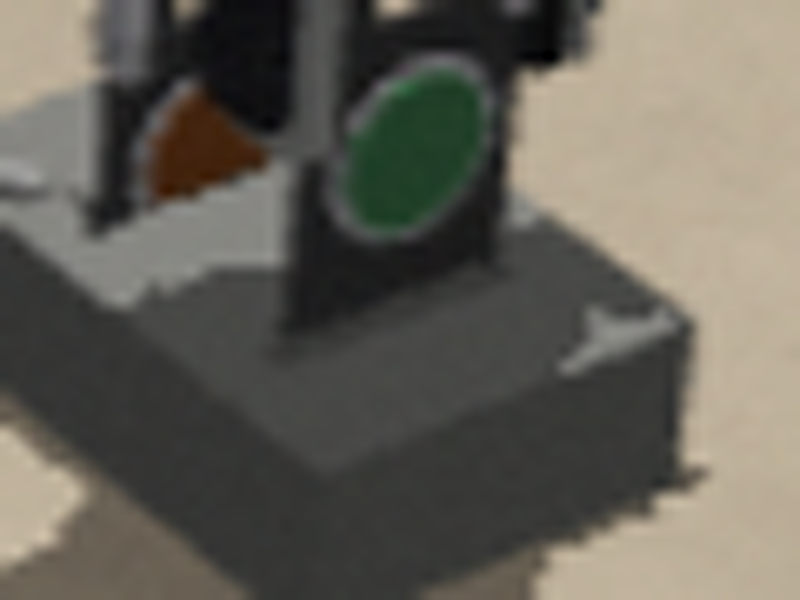

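The paddle's lower edge runs from crop (290,330) to (500,262) and sits just above the slot, whose dark front rim shows at (275,350) to (510,270).

```bash
python3 - <<'E'
from h import *
s=np.load('side6.npz');o=bot.get_obs();print(o['eef_pos'],o['ft_force'].round(2))
a=np.radians(-21.5);e=np.array([np.cos(a),np.sin(a)]);n=np.array([-e[1],e[0]]);S=np.array([.5536,-.2470])
def f(x,y): return 340+(x+.5)/13.333-.5,225+(y+.5)/13.333-.5
for h in(.033,.034,.035):
    A=plane(s,*f(290,332),h);B=plane(s,*f(500,264),h);m=(A+B)[:2]/2+.0015*e;print(h,np.linalg.norm(A-B).round(4),m.round(4),'slot-paddle e,n',(S-m)@e,(S-m)@n)
for nm in((275,355),(512,272)):
    q=plane(s,*f(*nm),.03)[:2];print('rim',((q-S)@e).round(4),((q-S)@n).round(4))
p=pts(s).reshape(-1,3);d=p[:,:2]-S;X=d@e;Y=d@n
m=(abs(X)<.008)&(abs(Y)<.018)&(p[:,2]>.04)&(p[:,2]<.08);print('face e',m.sum(),np.median(X[m]),np.polyfit(p[m][:,2],X[m],1),np.polyfit(Y[m],X[m],1))
E
```

```text
[ 0.55414972 -0.24748862  0.06612473] [-0.16  0.56 -1.49]
0.033 0.0368 [ 0.5539 -0.246 ] slot-paddle e,n 4.282046541615614e-05 -0.0010415071473236846
0.034 0.0367 [ 0.5533 -0.2447] slot-paddle e,n 0.001130452776169398 -0.0020194023243320634
0.035 0.0367 [ 0.5526 -0.2434] slot-paddle e,n 0.00221808508692264 -0.002997297501340442
rim 0.0 0.022
rim -0.0025 -0.0205
face e 230 -0.0019196745629457834 [-0.00142119 -0.00179057] [-0.01496217 -0.00187623]
```

{"fn": "drive_tool", "kwargs": {"slide": [[-0.002,-0.003,0.004],[-0.002,-0.003,0.008],[-0.002,-0.003,0.012],[-0.002,-0.003,0.016],[-0.002,-0.003,0.02],[-0.002,-0.003,0.024],[-0.002,-0.003,0.028],[-0.002,-0.003,0.028]], "rotation": [[0,0,0],[0,0,0],[0,0,0],[0,0,0],[0,0,0],[0,0,0],[0,0,0],[0,0,0]]}}

```text
clock: 22.4
eef_pos: [0.5542, -0.2483, 0.0589]
tool_rot: [0.187, 0.982, 0.0, -0.0]
ft_force: [0.2, -0.5, -0.5]
grip_width: 0.0389
grasp_force: 60.2
```

```bash
python3 -c "
from h import *
go([.553,-.2468,.04],68.5);print(bot.get_obs()['ft_torque'])"
```

```text
t 22.4 slide [0.0067 0.0038 0.0758] rot [ 0.     -0.0004 -0.0001] F [ 0.21 -0.47 -0.48] [ 0.5542 -0.2483  0.0589]
[ 0.02276212 -0.04999307  0.02087497]
```

{"fn": "drive_tool", "kwargs": {"slide": [[0,0,0.005],[0,0,0.01],[0,0,0.015],[0,0,0.02],[0,0,0.025],[0,0,0.03],[0,0,0.036],[0,0,0.036]], "rotation": [[0,0,0],[0,0,0],[0,0,0],[0,0,0],[0,0,0],[0,0,0],[0,0,0],[0,0,0]]}}

```text
clock: 23.4
eef_pos: [0.5542, -0.2483, 0.0499]
tool_rot: [0.187, 0.982, 0.0, -0.0]
ft_force: [-0.1, -0.1, 0.3]
grip_width: 0.0389
grasp_force: 60.2
```

```bash
python3 -c "
from h import *
go([.553,-.2468,.04],68.5);print(bot.get_obs()['ft_torque'])"
```

```text
t 23.4 slide [0.0065 0.0039 0.0395] rot [-0.     -0.0007 -0.0001] F [-0.08 -0.1   0.31] [ 0.5542 -0.2483  0.0499]
[0.00025204 0.0734073  0.01079046]
```

{"fn": "drive_tool", "kwargs": {"slide": [[0,0,0.006],[0,0,0.012],[0,0,0.018],[0,0,0.024],[0,0,0.028],[0,0,0.032],[0,0,0.035],[0,0,0.035]], "rotation": [[0,0,0],[0,0,0],[0,0,0],[0,0,0],[0,0,0],[0,0,0],[0,0,0],[0,0,0]]}}

```text
clock: 24.4
eef_pos: [0.5542, -0.2483, 0.0413]
tool_rot: [0.187, 0.982, 0.0, -0.0]
ft_force: [-0.5, -0.5, -0.6]
grip_width: 0.0395
grasp_force: 60.2
```

{"fn": "drive_tool", "kwargs": {"slide": [[0,0,0.001],[0,0,0.002],[0,0,0.003],[0,0,0.003],[0,0,0.003],[0,0,0.003],[0,0,0.003],[0,0,0.003]], "rotation": [[0,0,0],[0,0,0],[0,0,0],[0,0,0],[0,0,0],[0,0,0],[0,0,0],[0,0,0]]}}

```text
clock: 25.4
eef_pos: [0.5544, -0.2484, 0.0407]
tool_rot: [0.187, 0.982, -0.0, 0.0]
ft_force: [-1.1, -0.3, 1.2]
grip_width: 0.039
grasp_force: 60.3
```

{"fn": "drive_tool", "kwargs": {"slide": [[0,0,0.001],[0,0,0.001],[0,0,0.002],[0,0,0.002],[0,0,0.002],[0,0,0.002],[0,0,0.002],[0,0,0.002]], "rotation": [[0,0,0],[0,0,0],[0,0,0],[0,0,0],[0,0,0],[0,0,0],[0,0,0],[0,0,0]]}}

```text
clock: 26.4
eef_pos: [0.5545, -0.2484, 0.0406]
tool_rot: [0.187, 0.982, -0.0, 0.0]
ft_force: [-1.4, -0.2, 6.1]
grip_width: 0.039
grasp_force: 60.7
```

Seated on the slot floor (6 N, computed height agrees). Release, then rise.

{"fn": "drive_tool", "kwargs": {"slide": [[0,0,0],[0,0,0],[0,0,0],[0,0,0],[0,0,0],[0,0,0],[0,0,0],[0,0,0]], "rotation": [[0,0,0],[0,0,0],[0,0,0],[0,0,0],[0,0,0],[0,0,0],[0,0,0],[0,0,0]], "gripper": 0.9}}

```text
clock: 27.4
eef_pos: [0.5543, -0.2484, 0.0401]
tool_rot: [0.187, 0.982, -0.0, 0.0]
ft_force: [-1.2, -0.4, 0.2]
grip_width: 0.0766
grasp_force: 0.0
```

{"fn": "drive_tool", "kwargs": {"slide": [[0,0,-0.02],[0,0,-0.08],[0,0,-0.16],[0,0,-0.26],[0,0,-0.38],[0,0,-0.5],[0,0,-0.6],[0,0,-0.65]], "rotation": [[0,0,0],[0,0,0],[0,0,0],[0,0,0],[0,0,0],[0,0,0],[0,0,0],[0,0,0]]}}

```text
clock: 28.4
eef_pos: [0.5552, -0.2487, 0.2056]
tool_rot: [0.187, 0.982, -0.0, 0.002]
ft_force: [0.2, -0.7, -0.0]
grip_width: 0.077
grasp_force: 0.0
```

```bash
python3 - <<'E'
from h import *
o=bot.get_obs();print(o['clock'],o['eef_pos'].round(3),o['grip_width'],o['ft_force'].round(2))
c=cam('side');im=c['image'];p=pts(c)
hsv=cv2.cvtColor(im,cv2.COLOR_RGB2HSV);g=cv2.inRange(hsv,(50,80,20),(85,255,255))>0
k=g&(np.abs(p[...,0]-.553)<.03)&(np.abs(p[...,1]+.247)<.03);print('green',k.sum(),p[k].mean(0).round(4),p[k].min(0).round(3),p[k].max(0).round(3))
a=np.radians(-21.5);e=np.array([np.cos(a),np.sin(a)]);n=np.array([-e[1],e[0]]);d=p[...,:2]-np.array([.5536,-.247]);X=d@e;Y=d@n
m=(abs(X)<.008)&(abs(Y)<.02)&(p[...,2]>.035)&(p[...,2]<.09);print('top z',p[m][:,2].max(),'lean',np.polyfit(p[m][:,2],X[m],1))
m=(abs(X-.044)<.01)&(abs(Y)<.02)&(p[...,2]>.035)&(p[...,2]<.2);print('amber top z',p[m][:,2].max())
q=m.copy();print('gap rows',np.sort(p[(abs(X)<.008)&(abs(Y)<.02)&(p[...,2]>.07)&(p[...,2]<.2)][:,2])[-5:])
s0=np.load('side0.npz');z=np.abs(c['z_map']-s0['z_map'])
v,u=np.nonzero((z>.01)&(s0['z_map']>0)&(c['z_map']>0)&(p[...,2]<.12));print('changed low px',len(u),u.min(),u.max(),v.min(),v.max())
E
```

```text
28.4 [ 0.555 -0.249  0.206] 0.07698189106115493 [ 0.24 -0.71 -0.  ]
green 56 [ 0.5519 -0.247   0.0361] [ 0.548 -0.26   0.027] [ 0.556 -0.234  0.045]
top z 0.08186609905287268 lean [ 0.01978897 -0.00178484]
amber top z 0.08075313359307457
gap rows [0.07947523 0.07954459 0.08032009 0.08055619 0.0818661 ]
changed low px 4715 115 633 71 479
```

The paddle's top stands at 80 mm, level with the amber one, and it is upright. Handing in.

```bash
python3 -c "
from h import *
print(bot.job_done())"
```

```text
the job is handed in; nothing more can be done
None
```

The green paddle is off the wire with no contact felt while sliding it over the bend and tip. It now stands upright and fully home in the empty slot, its top level with the amber paddle's, and the job was handed in about 28 s into the 72 s. I checked the amber paddle's height at the end; I did not re-measure the other bystanders, but nothing came near them.

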